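# Set the marking hood's gauge back and present a blank through its slot

## Task

The T-shaped setting gauge is still hanging in the slot of the grey marking hood: lift it out and put it back, fully home and upright, in its own wooden storage block, the one whose slot fits its blade in both width and thickness, and let go. Then take the aluminium blank out of the black feed stand, pass it upright down through the hood's slot until its foot is 45 mm below the hood's top (give or take 1 cm), and finish while still holding it there, still, without wedging it hard in the slot. Leave the other things on the bench where they are.

Things in the scene. Friction and masses are not known exactly. Their poses are not given: they have to be found in the camera images.
- gauge_center (a point): centre of the loose steel T-shaped setting gauge, 0.35 kg, 10 mm thick (its x), z up. Head 64 mm wide (its y), from 0 to 45 mm above this point; blade 40 mm wide, from 0 to 45 mm below it. At the start the blade hangs in the hood's slot, the shoulders (level with this point) resting on the hood's top. Grip the head across its thickness.
- block_own_slot (a point): centre of the slot mouth on top of the gauge's own block: fixed light wood, 70 (its x) by 80 (its y) by 60 mm high. Slot 12 mm (x) by 42 mm (y), 1 mm play each side of the blade, 50 mm deep, rim bevelled 3 mm at 45 degrees. Gauge home: shoulders on the block's top, its centre at this point, either way round. The three blocks swap places in their row.
- block_thick_slot (a point): slot mouth centre of a second wooden block of the same outside size, its slot empty but 24 mm by 42 mm: too loose, the wrong place for the gauge. Fixed.
- block_short_slot (a point): slot mouth centre of a third wooden block of the same outside size, slot 12 mm by 24 mm; a smaller T-shaped gauge stands in it. Fixed.
- hood_slot (a point): centre of the slot mouth in the hood's top, 120 mm above the bench. Hood: fixed grey hollow box 160 (its x) by 180 (its y) by 120 mm high, clear pane on its +x side, top 8 mm thick. Slot right through the top: 12 mm (x) by 42 mm (y), 1 mm play each side of the blank, rim bevelled 3 mm at 45 degrees; 100 mm free room under it. z up.
- blank_center (a point): centre of the loose blank: plain aluminium flat bar, upright, 10 mm thick (its x), 40 mm wide (its y), 110 mm high (its z, up): foot 55 mm below, top 55 mm above this point; 0.12 kg. At the start it stands in the feed stand with 80 mm showing. Grip it near the top across its thickness.
- blank_foot (a point): centre of the blank's lower end face, 55 mm below its centre.
- stand_slot (a point): centre of the slot mouth on top of the black plastic feed stand, 70 mm (its x) by 80 mm (its y) by 35 mm high, fixed; slot 14 by 44 mm, 30 mm deep, in which the blank stands loosely.
- short_gauge_center (a point): centre of the smaller T-shaped steel gauge (head 46 mm, blade 22 mm wide, 10 mm thick, 90 mm high) standing in the third block; leave it.
- mug: white mug, 80 mm across, 90 mm high, handle on its +y side, origin under its centre; leave it.
- jar: glass jar with steel cap, 60 mm across, 80 mm high, origin under its centre; leave it.
- screwdriver_grip (a point): handle of a screwdriver lying on the bench, black; leave it.
- brush_grip (a point): handle of a wooden brush lying on the bench; leave it.
- tape_center (a point): centre of a cardboard tape ring lying flat, 90 mm across, 20 mm high; leave it.
- offcut: brass offcut 50 x 30 x 20 mm, origin under its centre; leave it.
Not all that is in view belongs to the job. What is shaped like the part that bears hood_slot but purple or red is not meant.

How it is judged:
On the way, in this order (a step that is already met when the one before it is completed fails the run):
1. the gauge stands fully home in its own block and is let go (z of gauge_center in the frame of block_own_slot between -0.004 and 0.004 m and x of gauge_center in the frame of block_own_slot between -0.005 and 0.005 m and y of gauge_center in the frame of block_own_slot between -0.005 and 0.005 m and angle between gauge_center's own z axis and vertical below 0.08 rad and contact force between the fingers and gauge below 0.1 N), for 0.2 s.
2. the blank, held, is lowered through the hood's slot (z of blank_foot in the frame of hood_slot between -0.057 and -0.033 m and x of blank_foot in the frame of hood_slot between -0.006 and 0.006 m and y of blank_foot in the frame of hood_slot between -0.006 and 0.006 m and angle between blank_center's own z axis and vertical below 0.08 rad and contact force between the fingers and blank above 1 N), for 0.2 s.
At the end, for the whole second after the job is handed in: Gauge let go in its own block, centre within 4 mm in height and 5 mm sideways of the slot mouth. Blank gripped (over 1 N) and still, foot 33 to 57 mm below the hood's top, within 6 mm of the slot's centre, pressing on the hood under 15 N. Both within 0.08 rad of upright (all of step 1 and all of step 2 and linear speed of each of blank, gauge below 0.01 m/s and contact force between blank and hood below 15 N); the arm keeps its last pose, push and grip.
It fails at once if the smaller gauge, mug, jar, screwdriver, brush, tape ring or offcut is moved by more than 20 mm (distance of any of short_gauge_center, mug, jar, screwdriver_grip, brush_grip, tape_center, offcut from where it was at the start of the episode above 0.02 m).
It also fails if it takes over 64 s, if anything falls off the work surface, if the arm or the gripper's body presses on something with over 40 N, if the wrist force passes 120 N, or if a joint passes its speed limit or range.

## Robot

A 7-joint arm with a two-finger parallel gripper is mounted at the origin on the work surface. World frame = base frame: x ahead of the robot, y to its left, z up, the work surface at z = 0. Lengths are in m, angles in rad, forces in N, time in s.
With the tool pointing down it reaches from about 0.425 to 0.925 m from the base axis. Payload 6.8 kg.
Tool frame: the origin (TCP) lies on the front face of the gripper's body, between the roots of the fingers; the fingertips stand 73 mm ahead of it and the grasp point (between the pads) lies 54 mm ahead of it (env.nose_length is the distance from the TCP to the fingertips, in m); z points along the fingers, y is the line along which they close (so a half turn about z gives the same grasp; the last joint's range is limited). The gripper opens to 85 mm and grips with 20 to 120 N. Pads are 22 mm wide; open, the fingers measure 114 mm over their backs; the gripper's body (76 mm by 85 mm) begins 54 mm behind the grasp point. The pads swing forward as they close: fully open they stand 13 mm farther back than shut.
Start: joints at [1.16, 0.477, 0.022, 1.555, -0.011, 1.109, -0.083], TCP at [0.201, -0.644, 0.304] pointing down, gripper open.
Joint ranges: [-2.96, 2.96], [-0.34, 2.1], [-1.41, 1.46], [0.24, 2.44], [-1.37, 4.51], [0.17, 1.92], [-2.96, 2.96]. Speed limits (rad/s): [2.39, 2.39, 3.14, 3.14, 3.14, 3.14, 3.14].

## Interface

Orientations are given as a unit quaternion [w, x, y, z].
In Python, from cell import env, kin, camera, calibration, job gives the robot as it stands. The module is installed in compiled form; this text tells all that it offers. Calls block until the motion is done:
- env.reach(position, orientation): joint-space move of the TCP to a pose.
- env.movel(position, velocity=0.15, rot=None, stop_force=None): straight line of the TCP; rot=None keeps the orientation; velocity is the mean speed in m/s. With stop_force (N) it stops when the force on the tool has changed by that much, and returns True; else False.
- env.goto_joints(angles): joint-space move.
- env.grip(opening, f_grip=None): finger opening in m; f_grip is the grip in N (None keeps the last); returns when the fingers have stopped.
- env.dwell(seconds).
- kin.inverse_kinematics(position, orientation): joint angles nearest the present ones, or None.
- env.get_state(): the state.
- camera(name): name is "scene" or "top" or "wrist"; returns (picture, depth): 420x560x3 uint8, blue, green, red; 420x560 float32, m along the optical axis (not along the pixel's ray), 0 where there is no reading.
- calibration(name): a dict with "fx", "fy", "cx", "cy" (pixels), "rvec" (rotation vector, rad) and "tvec" (3), from world to camera coordinates, as OpenCV has them. Camera axes: x right, y down, z forward; pixel columns grow to the right and rows downward; lengths in m; the calibration is good to about 2 mm. A picture is of the moment at which its call begins: read the wrist's pose just before it. calibration takes no time and is no camera call; for the wrist camera it gives the pose at the moment of the call.
A pose or a line that the arm cannot do raises env.PlanningError and nothing moves.
- job.job_done(): hands the job in; it is judged then, once.
The state is a dict: "time": time; "qpos": joint angles; "joint_velocities": joint speeds; "joint_torque": joint torques, N m; "tcp_pos": TCP position; "orientation": TCP orientation; "force": force on the tool from outside, world axes, zero at the start; "torque": the same for the moment, N m; "opening": finger opening in m; "gripper_force": force on a finger pad.
Only numpy, scipy, OpenCV 4.12 (cv2) and the standard library are available. Lean on these libraries where they do the work, as an engineer would, in place of code of your own. Each camera call takes 0.05 s, during which the arm holds its last target. There are 200 camera calls.

## Working session

There is one attempt and no reset: what is moved stays moved. The work goes in short steps, each a Python script; the robot and the scene stay as the last script left them, time stands still between calls to the robot, and variables do not carry over. Pictures are saved under pics/ and viewed, at most 10 in all, crops included, and the job is handed in when it is done.

```bash
mkdir -p pics
cat > h.py <<'E'
from cell import env, kin, camera, calibration, job
import numpy as np, cv2
def pts(name):
    c=calibration(name); im,d=camera(name)
    R=cv2.Rodrigues(np.array(c["rvec"],float))[0]; t=np.array(c["tvec"],float).ravel()
    v,u=np.mgrid[0:d.shape[0],0:d.shape[1]]
    P=np.stack([(u-c["cx"])/c["fx"]*d,(v-c["cy"])/c["fy"]*d,d],-1)
    W=(P-t)@R
    W[d==0]=np.nan
    return im,d,W
E
python3 - <<'E'
from h import *
for n in ("top","scene"):
    im,d,W=pts(n); cv2.imwrite(f"pics/{n}.png",im); np.savez(f"{n}.npz",im=im,d=d,W=W)
    c=calibration(n); print(n,c)
s=env.get_state(); print(s["time"],s["tcp_pos"],s["orientation"],s["opening"],s["gripper_force"],env.nose_length)
E
```

```text
top {'fx': 383.0567513465306, 'fy': 383.0567513465306, 'cx': 286.09917622574244, 'cy': 209.37473295404985, 'rvec': array([ 2.10514151, -2.15196404,  0.16375602]), 'tvec': array([0.02080721, 0.49754362, 1.15718665])}
scene {'fx': 411.04479747785075, 'fy': 411.04479747785075, 'cx': 279.04406961440725, 'cy': 210.1945876092864, 'rvec': array([ 0.70430172,  2.5356629 , -1.27754197]), 'tvec': array([ 0.39476482, -0.06891074,  1.17698474])}
0.1 [ 0.20117904 -0.64389326  0.30303236] [-8.01835502e-04  9.88560404e-01  1.50823269e-01 -1.62931917e-04] 0.08507560520716728 0.0 0.0726
```

View pics/top.png

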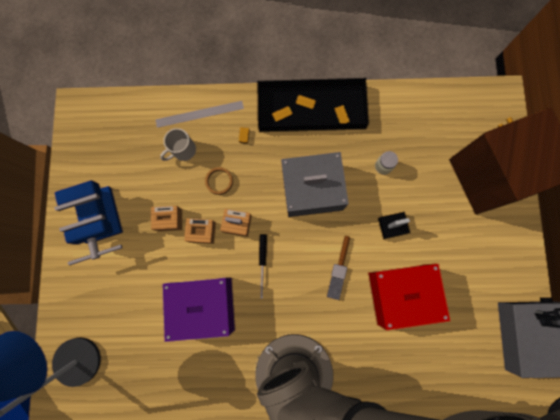

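View pics/scene.png

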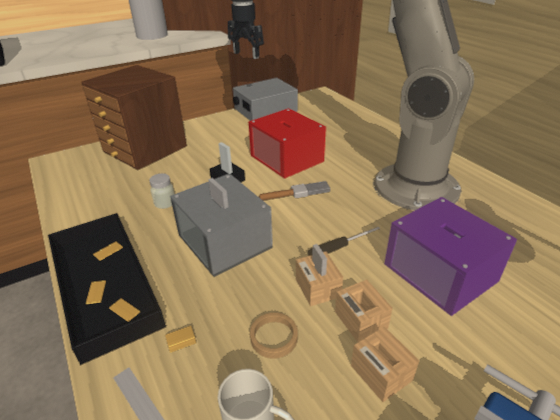

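The top view shows the grey hood at (314,183) with the gauge in it and the black stand with the blank at (395,225). The wood blocks are at (165,217), (199,231) and (236,222), and the last one holds the small gauge. Next I'll get coarse positions and the wrist camera offset.

Run:
```python
from h import *
z=np.load("top.npz"); W=z["W"]; 
for n,(u,v) in dict(hood=(300,200),hoodc=(335,165),g=(316,178),A=(165,217),A2=(157,224),B=(199,231),C=(236,222),st=(387,232),bl=(398,223)).items(): print(n,W[v,u].round(3))
for name,lo,hi,zl in (("hood",(270,140),(360,225),(.11,.13)),("A",(145,200),(182,232),(.05,.07)),("B",(181,215),(216,246),(.05,.07)),("C",(217,205),(256,238),(.05,.07)),("stand",(372,208),(415,242),(.028,.042)),("blank",(372,205),(420,245),(.09,.13)),("gauge",(290,160),(340,200),(.15,.18))):
    w=W[lo[1]:hi[1],lo[0]:hi[0]].reshape(-1,3); m=(w[:,2]>zl[0])&(w[:,2]<zl[1]); q=w[m]
    r=cv2.minAreaRect((q[:,:2]*1000).astype(np.float32)); print(name,m.sum(),np.round(r[0],1),np.round(r[1],1),round(r[2],1),np.median(q[:,2]).round(4))
c=calibration("wrist");R=cv2.Rodrigues(c["rvec"])[0];s=env.get_state()
print(-R.T@np.ravel(c["tvec"]),R.round(3),c["fx"],c["cx"],c["cy"])
from scipy.spatial.transform import Rotation as Ro
T=Ro.from_quat(np.roll(s["orientation"],-1)).as_matrix(); print(T.T@(-R.T@np.ravel(c["tvec"])-s["tcp_pos"]),(R@T).round(3))
```

```text
hood [ 0.511 -0.032  0.122]
hoodc [ 0.615 -0.139  0.122]
g [ 0.565 -0.078  0.166]
A [0.486 0.397 0.02 ]
A2 [0.459 0.408 0.059]
B [0.44  0.29  0.009]
C [0.454 0.159 0.093]
st [ 0.421 -0.302  0.034]
bl [ 0.438 -0.316  0.114]
hood 3099 [567.6 -76.3] [161.5 180.3] 5.7 0.1206
A 573 [479.4 387.2] [71.8 83.1] 3.0 0.0596
B 509 [436.8 280.3] [80.8 70.4] 85.1 0.0599
C 525 [460.8 167.2] [81.3 70.6] 79.2 0.0602
stand 496 [ 443.  -328.1] [70.  81.7] 11.3 0.0358
blank 63 [ 442.7 -327.7] [ 9.9 40.1] 12.5 0.1153
gauge 111 [567.5 -75.7] [11.1 63.3] 5.2 0.1641
[ 0.2646994  -0.62410314  0.37267539] [[ 0.298 -0.955 -0.001]
 [-0.92  -0.288  0.267]
 [-0.255 -0.078 -0.964]] 328.87074901761315 279.0240590764622 203.35926582432242
[ 6.65262241e-02 -6.20714695e-05 -6.96483586e-02] [[-0.     1.    -0.   ]
 [-0.964 -0.    -0.266]
 [-0.266  0.     0.964]]
```

```bash
cat >> h.py <<'E'
def ori(deg):  # tool down, tool x at yaw deg (tool y at deg-90)
    a=np.radians(deg)/2; return np.array([0,np.cos(a),np.sin(a),0])
def rect(q): 
    r=cv2.minAreaRect((q[:,:2]*1000).astype(np.float32)); return np.round(r[0],1),np.round(r[1],1),round(r[2],1)
E
python3 - <<'E'
from h import *
for n,p,yaws in (("view",(.46,.30,.33),(0,90,-90)),("gauge",(.5676,-.0763,.2),(95.5,-84.5)),("A",(.479,.387,.2),(93,-87)),("B",(.437,.28,.2),(85,-95)),("blank",(.443,-.328,.2),(102,-78))):
    for y in yaws:
        q=kin.inverse_kinematics(np.array(p),ori(y)); print(n,y,None if q is None else np.round(q,2))
env.reach(np.array((.46,.30,.33)),ori(-90))
env.dwell(.3)
im,d,W=pts("wrist"); np.savez("w1.npz",im=im,d=d,W=W); cv2.imwrite("pics/w1.png",im)
print(env.get_state()["time"])
E
```

```text
view 0 [ 0.24  0.53 -1.26  1.77  0.54  1.24 -2.73]
view 90 [ 0.13  0.44 -1.07  1.78  0.41  1.17 -1.06]
view -90 [ 0.2   0.49 -1.18  1.77  0.48  1.21  2.03]
gauge 95.5 [ 0.46  0.49 -0.56  1.87  0.33  0.88 -0.17]
gauge -84.5 [-0.8   0.85  1.27  1.95 -0.93  1.1  -2.17]
A 93 [-0.19  0.63 -0.82  1.75  0.54  1.   -1.17]
A -87 [ 0.01  0.82 -1.19  1.74  0.83  1.18  1.77]
B 85 [ 0.    0.5  -0.87  1.98  0.49  0.89 -1.21]
B -95 [ 0.2   0.65 -1.18  1.97  0.72  1.03  1.73]
blank 102 [ 0.85  0.43 -0.4   1.93  0.23  0.83  0.53]
blank -78 [ 0.35  0.41  0.22  1.96 -0.12  0.79 -2.29]
3.8667
```

View pics/w1.png

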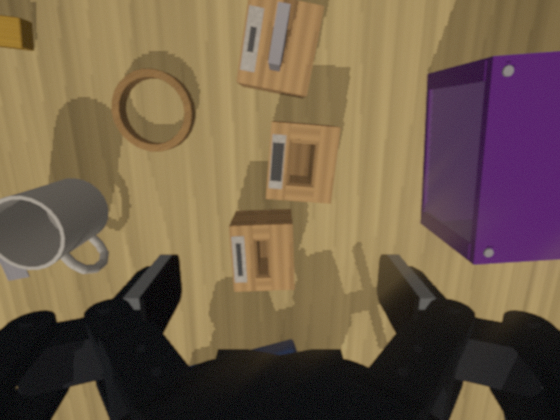

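The wrist view shows A (262,250) with a narrow slot, so it is the gauge's own block. B (305,160) has the wide slot and C holds the small gauge. Next I'll measure slot A.

```bash
cat >> h.py <<'E'
def cast(name,u,v,z):
    c=calibration(name);R=cv2.Rodrigues(np.array(c["rvec"]))[0];C=-R.T@np.ravel(c["tvec"])
    D=np.stack([(u-c["cx"])/c["fx"],(v-c["cy"])/c["fy"],np.ones_like(u,float)],-1)@R
    return C+D*((z-C[2])/D[:,2])[:,None]
def slot(name,W,xy,ztop,r=.03):
    m=(np.abs(W[...,2]-ztop)<.0015)
    near=(np.hypot(W[...,0]-xy[0],W[...,1]-xy[1])<.06)
    top=(m&near).astype(np.uint8)
    v,u=np.nonzero(top); full=rect(W[v,u])
    cs,h=cv2.findContours(top,cv2.RETR_CCOMP,cv2.CHAIN_APPROX_NONE)
    holes=[c for c,k in zip(cs,h[0]) if k[3]>=0 and cv2.contourArea(c)>20]
    for c in holes:
        c=c.reshape(-1,2).astype(float); p=cast(name,c[:,0],c[:,1],ztop); print("hole",rect(p))
    print("block",full)
E
python3 - <<'E'
from h import *
z=np.load("w1.npz");W=z["W"]
slot("wrist",W,(.479,.387),.06); slot("wrist",W,(.437,.28),.06)
E
```

```text
hole (array([478.3, 390. ]), array([48.8, 20.2]), 89.9)
block (array([477.8, 390.4]), array([70.1, 81.2]), 2.1)
hole (array([435.1, 283.5]), array([48.8, 30.9]), 84.8)
block (array([435. , 283.5]), array([80.2, 70.1]), 85.4)
```

```bash
cat > look.py <<'E'
from h import *
env.reach(np.array((.478,.425,.33)),ori(92.5)); env.dwell(.2)
im,d,W=pts("wrist"); slot("wrist",W,(.478,.389),.06)
env.reach(np.array((.567,-.036,.36)),ori(95.5)); env.dwell(.2)
im,d,W=pts("wrist"); 
q=W[np.abs(W[...,2]-.165)<.003]; q=q[np.hypot(q[:,0]-.567,q[:,1]+.076)<.05]; print("gauge",rect(q),np.median(q[:,2]))
q=W[np.abs(W[...,2]-.12)<.002]; q=q[np.hypot(q[:,0]-.567,q[:,1]+.076)<.14]; print("hood",rect(q),np.median(q[:,2]))
print(env.get_state()["time"],env.get_state()["qpos"].round(2))
E
python3 look.py
```

```text
hole (array([478.6, 389.8]), array([19.5, 50.6]), 2.9)
block (array([478.8, 390.1]), array([70.1, 80.5]), 2.1)
gauge (array([566.8, -73.4]), array([ 9.7, 64.5]), 5.7) 0.16469046259263853
hood (array([566.8, -73.3]), array([160.6, 179.9]), 5.7) 0.11973989448848826
8.6 [ 0.25  0.28 -0.36  1.73  0.11  1.16 -0.05]
```

Run:
```python
from h import *
def st(t): s=env.get_state(); print(t,round(s["time"],2),s["tcp_pos"].round(4),s["force"].round(1),s["torque"].round(2),round(s["opening"],4),round(s["gripper_force"],1))
env.grip(.045); 
env.reach(np.array((.5668,-.0734,.26)),ori(95.7))
env.movel(np.array((.5668,-.0734,.201)),velocity=.08); st("at")
env.grip(.0,60); st("gripped")
env.movel(np.array((.5668,-.0734,.34)),velocity=.12,stop_force=25); st("lifted")
im,d,W=pts("wrist"); cv2.imwrite("pics/w2.png",im)
```

```text
at 10.47 [ 0.5671 -0.0734  0.2013] [-0.9 -0.5  0. ] [ 0.   -0.04  0.06] 0.045 0.0
gripped 10.88 [ 0.5673 -0.0734  0.2016] [0.4 0.7 3.3] [-0.05 -0.11 -0.03] 0.0094 59.8
lifted 12.18 [ 0.5663 -0.0734  0.339 ] [ 0.3  0.3 -4.3] [ 0.08  0.01 -0.01] 0.0094 59.2
```

View pics/w2.png

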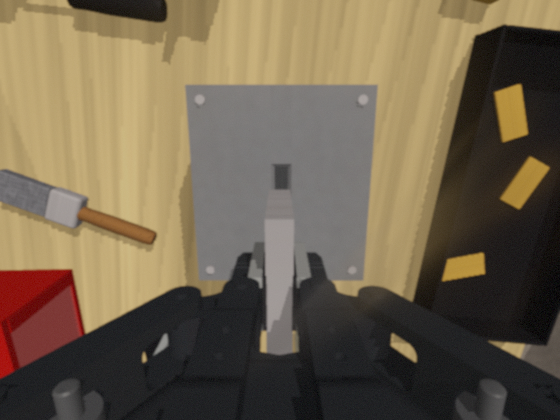

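The gauge is held clear of the hood, whose slot is visible empty at (282,176). Next I carry it to block A.

Run:
```python
from h import *
def st(t): s=env.get_state(); print(t,round(s["time"],2),s["tcp_pos"].round(4),s["force"].round(1),s["torque"].round(2),round(s["opening"],4),round(s["gripper_force"],1))
env.reach(np.array((.4785,.390,.30)),ori(92.4))
env.movel(np.array((.4785,.390,.20)),velocity=.12); env.dwell(.2); st("above")
print(env.movel(np.array((.4785,.390,.1405)),velocity=.04,stop_force=12)); st("down")
```

```text
above 15.14 [0.4788 0.3903 0.2008] [ 0.1  0.2 -3.1] [ 0.03 -0.03 -0.  ] 0.0093 59.2
True
down 16.53 [0.4784 0.39   0.1416] [-0.4 -0.9  5.3] [-0.08  0.08  0.02] 0.0091 60.5
```

It went in and contact came at the expected home height. I'll release, back off and check.

Run:
```python
from h import *
def st(t): s=env.get_state(); print(t,round(s["time"],2),s["tcp_pos"].round(4),s["force"].round(1),round(s["opening"],4),round(s["gripper_force"],1))
env.grip(.045); env.dwell(.3)
env.movel(np.array((.4785,.390,.23)),velocity=.12)
env.movel(np.array((.4785,.425,.33)),velocity=.2); env.dwell(.2)
im,d,W=pts("wrist"); cv2.imwrite("pics/w3.png",im)
near=np.hypot(W[...,0]-.4785,W[...,1]-.390)<.05
q=W[near&(W[...,2]>.095)&(W[...,2]<.115)]; print("head",rect(q),q[:,2].max(),np.median(q[:,2]))
q=W[near&(abs(W[...,2]-.06)<.003)]; print("top z",np.median(q[:,2])); st("x")
env.reach(np.array((.443,-.29,.33)),ori(102)); env.dwell(.2)
im,d,W=pts("wrist"); cv2.imwrite("pics/w4.png",im)
near=np.hypot(W[...,0]-.443,W[...,1]+.328)<.06
q=W[near&(W[...,2]>.11)&(W[...,2]<.121)]; print("blank",rect(q),np.median(q[:,2]))
q=W[near&(abs(W[...,2]-.035)<.003)]; print("stand",rect(q),np.median(q[:,2])); st("x")
```

```text
head (array([477.7, 389.8]), array([ 9.6, 64.4]), 2.5) 0.1069927007526391 0.10477159789190806
top z 0.05979584622280163
x 19.1 [0.4784 0.4242 0.3286] [-0.   0.1  0.2] 0.0453 0.0
blank (array([ 442.5, -325.2]), array([ 9.3, 40.4]), 11.6) 0.11474878481292802
stand (array([ 442.2, -325.4]), array([70. , 80.6]), 11.4) 0.03469685260207841
x 21.88 [ 0.4433 -0.2896  0.33  ] [-0.   0.5  0.4] 0.0449 0.0
```

View pics/w3.png

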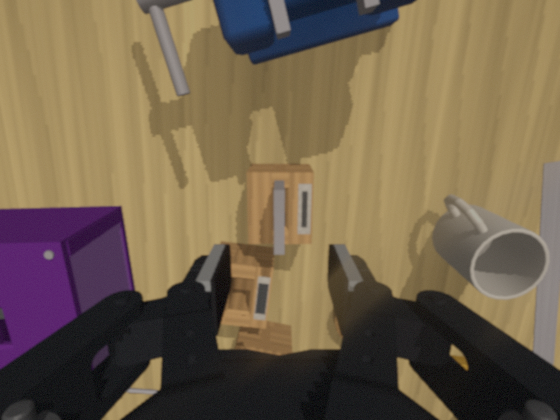

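View pics/w4.png

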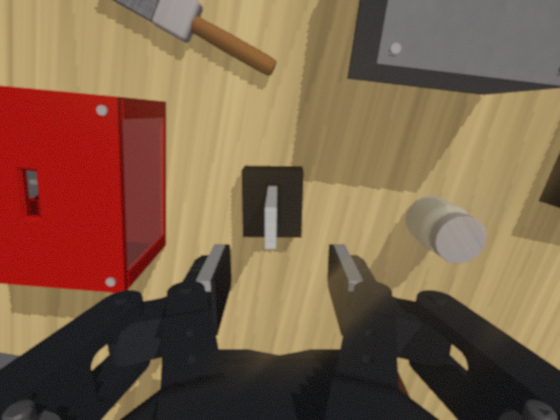

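The gauge stands home in A: its head centre is within 1 mm and its top is at 0.105. The blank stands in the stand at (271,215) in the picture. Next I grip and lift it, and check its tilt.

Run:
```python
from h import *
def st(t): s=env.get_state(); print(t,round(s["time"],2),s["tcp_pos"].round(4),s["force"].round(1),s["torque"].round(2),round(s["opening"],4),round(s["gripper_force"],1))
x,y=.4425,-.3252
env.reach(np.array((x,y,.21)),ori(101.5))
env.movel(np.array((x,y,.150)),velocity=.08); st("at")
env.grip(.0,40); st("gripped")
env.movel(np.array((x,y,.31)),velocity=.12,stop_force=20); st("lifted")
env.reach(np.array((.5668,-.0734,.31)),ori(95.7)); env.dwell(.3); st("above")
im,d,W=pts("wrist"); cv2.imwrite("pics/w5.png",im)
near=np.hypot(W[...,0]-.5668,W[...,1]+.0734)<.04
q=W[near&(W[...,2]>.26)&(W[...,2]<.29)]
if len(q)>5: print("top",len(q),rect(q),np.median(q[:,2]),np.polyfit(q[:,1],q[:,2],1))
# visible +y side face of blank: lean of y with z
q=W[near&(W[...,2]>.17)&(W[...,2]<.265)]; print("face",len(q),q.min(0),q.max(0)) if len(q) else 0
if len(q)>20:
    f=q[q[:,1]>np.median(q[:,1])-.005]; print(np.polyfit(f[:,2],f[:,1],1),np.polyfit(f[:,2],f[:,0],1))
```

```text
at 23.35 [ 0.4428 -0.3253  0.1503] [ 0.2  0.1 -0.3] [-0.01 -0.04  0.01] 0.045 0.0
gripped 23.75 [ 0.4428 -0.3254  0.1505] [-0.9  0.5  3.4] [ 0.06  0.09 -0.03] 0.0094 39.6
lifted 25.23 [ 0.4422 -0.325   0.3092] [ 0.5  0.3 -1.8] [ 0.02 -0.02 -0.01] 0.0096 38.9
above 26.62 [ 0.5666 -0.0745  0.31  ] [-0.2 -0.3 -0.6] [-0.01 -0.02 -0.03] 0.0098 38.9
top 8077 (array([566.5, -74.4]), array([77. , 41.5]), 5.1) 0.2748779224976021 [0.06813497 0.28259659]
face 2473 [ 0.54712108 -0.07025053  0.17114793] [ 0.5836998  -0.05348845  0.26499821]
[-0.11239963 -0.03206393] [0.07214059 0.54945049]
```

View pics/w5.png

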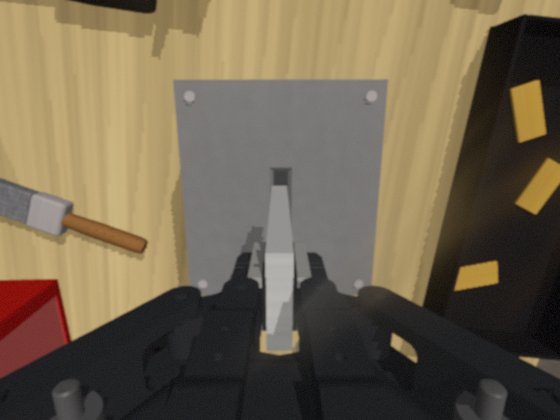

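The blank is held above the slot, with its foot edge at (280,186). Now a clean check of its lean along the width.

Run:
```python
from h import *
im,d,W=pts("wrist")
a=np.radians(5.7); dx=W[...,0]-.5666; dy=W[...,1]+.0745
p=dx*np.cos(a)+dy*np.sin(a); q=-dx*np.sin(a)+dy*np.cos(a)
m=(abs(p)<.003)&(W[...,2]>.17)&(W[...,2]<.262)&(q>.012)&(q<.03)
z=W[...,2][m]; print(m.sum(),z.min(),z.max(),np.polyfit(z,q[m],1),np.interp([.17,.26],[0,1],[0,1]))
for lo in np.arange(.165,.275,.01):
    k=m&(W[...,2]>lo)&(W[...,2]<lo+.01); print(round(lo,3),k.sum(),np.median(q[k]).round(4) if k.sum() else 0, np.median(p[k]).round(4) if k.sum() else 0)
```

```text
649 0.17064272534740713 0.2619716342829108 [0.00060927 0.02019155] [0.17 0.26]
0.165 15 0.0203 -0.0001
0.175 34 0.0203 -0.0001
0.185 39 0.0203 -0.0001
0.195 51 0.0203 -0.0001
0.205 50 0.0203 0.0001
0.215 69 0.0203 -0.0002
0.225 81 0.0203 0.0003
0.235 98 0.0204 -0.0002
0.245 112 0.0203 -0.0
0.255 100 0.0203 0.0002
0.265 0 0 0
0.275 0 0 0
```

Upright and centred. Lowering it.

Run:
```python
from h import *
def st(t): s=env.get_state(); print(t,round(s["time"],2),s["tcp_pos"].round(4),s["force"].round(1),s["torque"].round(2),round(s["opening"],4),round(s["gripper_force"],1))
env.movel(np.array((.5668,-.0734,.275)),velocity=.08); env.dwell(.3); st("pre")
print(env.movel(np.array((.5668,-.0734,.220)),velocity=.03,stop_force=10)); st("in"); env.dwell(.5); st("rest")
im,d,W=pts("wrist")
a=np.radians(5.7); dx=W[...,0]-.5668; dy=W[...,1]+.0734
p=dx*np.cos(a)+dy*np.sin(a); q=-dx*np.sin(a)+dy*np.cos(a)
m=(abs(p)<.003)&(W[...,2]>.125)&(W[...,2]<.17)&(q>.012)&(q<.03); print(np.polyfit(W[...,2][m],q[m],1),np.median(q[m]))
m=(abs(p)<.003)&(abs(q)<.02)&(W[...,2]<.2)&(W[...,2]>.17); print("top z",m.sum(),np.median(W[...,2][m]) if m.any() else 0)
```

```text
pre 27.61 [ 0.567  -0.0734  0.2754] [-0.1  0.5 -1. ] [-0.01 -0.09  0.  ] 0.0099 38.9
False
in 29.59 [ 0.5669 -0.0734  0.2201] [-0.   0.9 -0.5] [-0.09  0.01  0.03] 0.0099 38.9
rest 30.09 [ 0.5668 -0.0734  0.22  ] [-0.4  0.2 -1.6] [ 0.    0.   -0.02] 0.0092 38.9
[0.00147163 0.01986715] 0.02008579955276861
top z 1711 0.1841481750059725
```

The blank is in the slot with its top at z ≈ 0.184, so its foot is about 46 mm below the hood's top. It is upright and nothing is pushing on it.

```bash
python3 -c "
from h import *
print(job.job_done())"
```

```text
the job is handed in; nothing more can be done
None
```

The gauge is home and released in its own block, the blank is held upright in the hood's slot with its foot about 46 mm below the hood's top and no wedging force, and the job is handed in (the call returned no verdict).

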